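# Unlatch the shell clamp and hold its bar up

### The job

The oyster in the shell clamp is done: pull the red latch tab sideways, away from the bar, against its spring and, keeping it drawn, lift the bar gently off its ball. Finish while still holding the bar in the gripper, raised at about 30 degrees, so that the oyster can be taken out. Do not force the bar while it is latched, jerk it or let it drop, and leave the oyster in its cradle and the things around the clamp where they are.

Things in the scene. Friction and masses are not known exactly. Their poses are not given: they have to be found in the camera images.
- stand: the shell clamp's fixed stand: board 330 x 170 x 18 mm with a steel strip on it. Origin under the board's centre; +x runs from the ball end to the hinge end, +y to the latch side. At x -120 mm the ball; at x +15 the oyster's cradle (rubber pad 100 x 100, top at z 36, four posts up to z 58); at x +120 the grey hinge yoke, 60 wide, top at z 113, its level pin along y at z 100
- ball: steel ball of 25 mm on a 12 mm neck, fixed on the stand; its centre is 82 mm above the table, its top 94.5 mm, its underside is cut flat at 75 mm. Origin on its axis at table height
- clamp_bar: blue 20 mm square steel bar, about 0.5 kg. Origin on the hinge pin, 100 mm above the table; -x runs along the bar to the nose, y is the hinge axis. Its steel coupler housing covers the ball at x -240: 56 long, 36 wide, z -35 to +12, with a spring barrel 22 thick out to y +34 at z -30. It falls shut by its own weight unless held
- screw (a point): pressure screw through the bar: this point is on its axis at the underside of its rubber foot (26 mm wide), 1 mm over the oyster; its black knob (28 mm wide) reaches 73 mm above this point
- hinge (a joint): angle of the bar (rad): 0 down on the ball, growing as the nose is lifted, stop at 1.1. Raising is a positive turn about clamp_bar's +y axis. The latch bolt is above the ball from about 0.12 on; until then the latch must be kept drawn
- latch (a joint): how far the latch is drawn out (m): 0 shut, its bolt under the ball so that the bar cannot rise; fully out at 0.014; the bolt clears the ball from about 0.007 on. A spring pulls it shut with 8 N at 0, rising to about 14 N fully out
- latch_tab (a point): grip point in the red upright latch tab, 104 mm above the table with the bar down; at x -240, y +69, z +4 mm in clamp_bar's frame. The bar carries the latch and can be lifted by the tab. Axes as clamp_bar's; the latch is drawn to +y, away from the bar. Tab 10 mm thick (y), 28 (x), from 42 below this point to 20 above
- latch_rod (a point): where the 8 mm rod of the latch enters the tab, 34 mm below the latch_tab point; the rod runs from here to -y into the spring barrel. Above the rod there is 30 mm free beside the tab to the barrel and 46 mm to the housing; the other side is open
- oyster: brown pearl oyster of about 78 mm, 30 mm thick, lying loose and flat in the cradle under the bar, its top 66 mm above the table. Origin at the centre of its underside. Not to be disturbed
- bead_box_a: clear plastic box 75 x 105 x 36 mm of white beads, in the work tray; origin under its centre. Bystander
- bead_box_b: a second such box in the work tray. Bystander
- wood_block: dark wooden block 45 x 85 x 40 mm in the work tray; origin under its centre. Bystander
- whetstone: whetstone, yellow over grey, 50 x 85 x 32 mm in the work tray; origin under its centre. Bystander
- tumbler: pale blue glass tumbler 68 mm wide, 62 mm high in the work tray; origin under its centre. Bystander
- spare_oyster: another brown oyster of about 84 mm, 31 mm thick, on the table; origin under its centre. Bystander
- wedge: black plastic shell wedge 90 x 22 x 16 mm lying on the table; origin under its centre. Bystander

How it is judged:
On the way, in this order (a step that is already met when the one before it is completed fails the run):
1. the latch is drawn out by at least 8 mm while the bar is still down (value of joint latch above 0.008 m and value of joint hinge below 0.03 rad), for 0.1 s.
2. the bar's nose is lifted clear of the ball (value of joint hinge above 0.15 rad), for 0.1 s.
At the end, for the whole second after the job is handed in: The bar is at rest, raised 0.40 to 0.70 rad (23 to 40 degrees), with the fingers holding it or its latch with more than 1 N and nothing touching the ball; the oyster lies flat within 15 mm of where it was in the cradle, every other bystander within 30 mm (value of joint hinge between 0.4 and 0.7 rad and velocity of joint hinge between -0.06 and 0.06 rad/s and contact force between the fingers and clamp_bar above 1 N and contact force between ball and anything else below 0.5 N and distance of oyster from where it was at the start of the episode below 0.015 m and angle between oyster's own z axis and vertical below 0.2 rad and distance of each of bead_box_a, bead_box_b, wood_block, whetstone, tumbler, spare_oyster, wedge from where it was at the start of the episode below 0.03 m); the arm keeps its last pose, push and grip.
It fails at once if the bar was forced against the ball with the latch shut, or the ball struck (over 60 N) (contact force between ball and anything else above 60 N).
It fails at once if the bar was jerked or dropped (faster than 1.5 rad/s) (velocity of joint hinge above 1.5 rad/s or velocity of joint hinge below -1.5 rad/s).
It fails at once if the oyster was pushed out of its place in the cradle (distance of oyster from where it was at the start of the episode above 0.015 m or angle between oyster's own z axis and vertical above 0.3 rad).
It fails at once if a bystander was moved (distance of any of bead_box_a, bead_box_b, wood_block, whetstone, tumbler, spare_oyster, wedge from where it was at the start of the episode above 0.03 m).
It also fails if it takes over 32 s, if anything falls off the work surface, if the arm or the gripper's body presses on something with over 40 N, if the wrist force passes 120 N, or if a joint passes its speed limit or range.

### The arm

A 6-joint arm with a two-finger parallel gripper is mounted at the origin on the work surface. World frame = base frame: x ahead of the robot, y to its left, z up, the work surface at z = 0. Lengths are in m, angles in rad, forces in N, time in s.
With the tool pointing down it reaches from about 0.4 to 0.825 m from the base axis. Payload 7 kg.
Tool frame: the origin (TCP) lies at the centre of the arm's flange, where the gripper is bolted on; the fingertips stand 178 mm ahead of it and the grasp point (between the pads) lies arm.tcp_to_grasp ahead of it (arm.tcp_to_grasp is the distance from the TCP to the grasp point, in m); z points along the fingers, y is the direction in which the jaws open and shut (so a half turn about z gives the same grasp; the last joint's range is limited). The gripper opens to 88 mm and grips with 3 to 60 N. Pads are 19 mm wide; open, the fingers measure 130 mm over their backs; the gripper's body (78 mm by 193 mm) begins 47 mm behind the grasp point.
Start: joints at [-0.818, 0.359, 0.012, 0, -1.224, -0.288], TCP at [0.303, -0.603, 0.405] pointing down, gripper open.
Joint ranges: [-3.07, 3.07], [-1.43, 2.12], [-1.02, 1.25], [-3.03, 1.67], [-3.05, -0], [-3.03, 3.03]. Speed limits (rad/s): [2.39, 2.39, 3.01, 3.14, 3.14, 3.14].

### API

Orientations are given as [roll, pitch, yaw] about the fixed x, y, z axes, in that order (R = Rz(yaw) Ry(pitch) Rx(roll)).
In Python, from station import arm gives the robot as it stands.
- The arm moves only by the tool move_arm, never from a script. Its argument "deltas" is a list of rows, each a list of 6 numbers: the shift along the world's x, y, z in mm, then the turn, a rotation vector about the world's x, y, z in degrees. In form: [[tx, ty, tz, ax, ay, az], ...]. A call has exactly 5 rows; each row shifts and turns the commanded pose from where the row before left it; what a row does not reach is not made up. A row lasts 1/12 s, in which the tool goes at most 41.7 mm and 7.16 degrees, less where a joint would pass 70% of its speed; a pose out of reach is approached as far as the arm can. A call with a gripper value outside its range is refused whole. "claw" is the closure in counts, from 0 (fully open) to 255 (shut), set as the call begins (left out, the last holds). The fingers move at their own pace and stop on an object; "squeeze" is the grip in N (left out, the last holds). Time passes only in rows, so rows that do not move let the fingers close, or fill a call up. It gives the time, the measured TCP pose, the force and the opening at its end, in the units of the state.
- arm.get_state(): the state, without advancing time (a new reading comes with each control period).
- arm.grab_frame(name): name is "scene" or "side" or "wrist"; returns the picture (480x640x3 uint8, red, green, blue); there is no depth.
- arm.calibration(name): a dict with "intrinsics" (3x3 intrinsics, pixels), "k1" (the pictures are not rectified: a ray, as slopes to the right and down, at radius r is drawn at 1 + k1 r^2 times it, then the intrinsics apply), "T" (4x4, takes a point from camera to world coordinates); the wrist camera has in their place "mount" (4x4, takes a point from camera to tool coordinates, whose origin is the TCP and whose axes are the flange's). Camera axes: x right, y up, looking along -z (the intrinsics and any distortion apply to the point x, -y, -z); pixel columns grow to the right and rows downward; lengths in m; the calibration is good to about 2 mm. A picture is of the moment at which its call begins: read the wrist's pose just before it. calibration takes no time and is no camera call.
- arm.job_done(): hands the job in, once; it reports no verdict.
Trained networks look in the newest picture that a camera, given by its name, has taken for a name from the list of things; names that differ only in an ending like _2 or _b are one class to them, and where a whole thing is asked for, a point or a joint stands for the part that bears it (a point fixed in the world has none). Each returns a list of dicts, best first, with "score" (0 to 1); they miss things now and then, are a little off and sometimes report something else, mostly with a low value. They report only what shows in the picture. A call takes as long as a camera call.
- arm.spot_in(thing, camera): "xy" ([column, row] in pixels, amid what is visible of it).
- arm.masks_of(thing, camera): "pixels" (480x640 bool, what is visible of it) and "xy" ([column, row] in pixels, amid what is visible of it).
- arm.spot_point(thing, camera): "xy" ([column, row] in pixels: a listed point, or the origin of a listed thing).
The state is a dict: "t": time; "q": joint angles; "qd": joint speeds; "joint_efforts": joint torques, N m; "eef_pos": TCP position; "ee_rot": TCP orientation; "force": force on the tool from outside, world axes, zero at the start; "moment": the same for the moment, N m; "width": finger opening in m.
Only numpy, scipy, OpenCV 4.12 (cv2) and the standard library are available. Lean on these libraries where they do the work, as an engineer would, in place of code of your own. Each camera call takes 0.05 s, during which the arm holds its last target. There are 200 camera calls.

## Working session

There is one attempt and no reset: what is moved stays moved. The work goes in short steps, Python scripts to look and compute and a tool call to move; the robot and the scene stay as the last step left them, time stands still between calls to the robot, and variables do not carry over. Pictures are saved under pics/ and viewed, about 8 in all and at most 12, crops included, and the job is handed in when it is done.

Besides the shell and the picture viewer there is one more tool, called after ">>>" by a JSON object that holds its "op" and its "data". move_arm: Moves the arm, as the interface text tells. Its arguments: {"type":"object","properties":{"deltas":{"type":"array","items":{"type":"array","items":{"type":"number"}}},"claw":{"type":"number"},"squeeze":{"type":"number"}},"required":["deltas"]}

```bash
ls; mkdir -p pics; cat > h.py <<'E'
import numpy as np, cv2
from station import arm
from scipy.spatial.transform import Rotation as R
def camT(n):
    c=arm.calibration(n)
    if 'T' in c: return c,np.array(c['T'])
    s=arm.get_state(); T=np.eye(4); T[:3,3]=s['eef_pos']; T[:3,:3]=R.from_euler('xyz',s['ee_rot']).as_matrix()
    return c,T@np.array(c['mount'])
def ray(n,xy,ct=None):
    c,T=ct or camT(n); K=np.array(c['intrinsics']); d=np.linalg.inv(K)@[xy[0],xy[1],1]; d=d[:2]
    u=d.copy()
    for _ in range(20): u=d/(1+c['k1']*(u@u))
    v=T[:3,:3]@[u[0],-u[1],-1]; return T[:3,3],v/np.linalg.norm(v)
def atz(n,xy,z,ct=None):
    o,v=ray(n,xy,ct); return o+v*(z-o[2])/v[2]
def tri(rs):
    A=np.zeros((3,3));b=np.zeros(3)
    for o,v in rs: P=np.eye(3)-np.outer(v,v);A+=P;b+=P@o
    p=np.linalg.solve(A,b); return p,[np.linalg.norm((np.eye(3)-np.outer(v,v))@(p-o)) for o,v in rs]
def snap(n,f,crop=None,k=1):
    im=arm.grab_frame(n)[:,:,::-1]
    if crop: im=im[crop[1]:crop[3],crop[0]:crop[2]]
    if k!=1: im=cv2.resize(im,None,fx=k,fy=k)
    cv2.imwrite('pics/'+f,im)
E
python3 - <<'E'
from h import *
np.set_printoptions(precision=4,suppress=True)
print(arm.tcp_to_grasp,arm.get_state())
snap('scene','a.png');snap('side','b.png')
z=dict(latch_tab=.104,latch_rod=.07,screw=.067,ball=0,clamp_bar=.1,stand=0,oyster=.036,tumbler=0)
for t in z:
  rs=[]
  for n in('scene','side'):
    r=arm.spot_point(t,n)
    for q in r[:2]: print(t,n,round(q['score'],2),np.round(q['xy']),atz(n,q['xy'],z[t]))
    if r: rs.append(ray(n,r[0]['xy']))
  if len(rs)==2: print('  tri',*tri(rs))
E
```

```text
pics
0.1593 {'t': 0.0, 'q': array([-0.8179,  0.3593,  0.0111, -0.0004, -1.2241, -0.2881]), 'qd': array([-0.0001,  0.    , -0.0001, -0.0019, -0.0016,  0.0008]), 'joint_efforts': array([  0.0012, -58.2724,  29.3067,   6.9973,   0.007 ,  -0.0002]), 'eef_pos': array([ 0.3025, -0.6032,  0.4037]), 'ee_rot': array([ 3.14  , -0.0001, -2.6769]), 'force': array([ 0.2146, -0.0119, -0.3039]), 'moment': array([ 0.0168,  0.0283, -0.007 ]), 'width': 0.08774150151489933}
latch_tab scene 0.72 [286. 251.] [ 0.5433 -0.133   0.104 ]
latch_rod scene 0.74 [286. 260.] [ 0.5438 -0.135   0.07  ]
latch_rod side 0.67 [324. 229.] [ 0.5499 -0.1301  0.07  ]
  tri [ 0.5477 -0.1321  0.0718] [np.float64(0.003434326528810689), np.float64(0.0034343265288106625)]
screw scene 0.93 [346. 297.] [ 0.6164 -0.0012  0.067 ]
screw side 0.64 [274. 243.] [0.6137 0.0044 0.067 ]
  tri [ 0.6161 -0.0001  0.0647] [np.float64(0.0014072689557788677), np.float64(0.0014072689557788943)]
ball scene 0.42 [349. 294.] [0.5742 0.0027 0.    ]
ball scene 0.28 [491. 250.] [0.4248 0.3173 0.    ]
ball side 0.38 [309. 242.] [ 0.6159 -0.1462  0.    
[... 345 characters left out ...]
0.0145  0.    ]
stand side 0.91 [277. 262.] [ 0.6169 -0.0078  0.    ]
stand side 0.56 [252. 358.] [0.4114 0.317  0.    ]
  tri [ 0.6158 -0.0117  0.0002] [np.float64(0.003626911325153129), np.float64(0.003626911325153253)]
oyster scene 0.85 [344. 302.] [ 0.6122 -0.0041  0.036 ]
oyster side 0.79 [277. 255.] [0.6051 0.006  0.036 ]
  tri [ 0.6107 -0.0027  0.0306] [np.float64(0.0018836359268235296), np.float64(0.0018836359268235138)]
tumbler scene 0.69 [121. 233.] [ 0.469  -0.5441  0.    ]
tumbler side 0.41 [382. 194.] [ 0.6107 -0.5359  0.    ]
tumbler side 0.33 [354. 207.] [ 0.632  -0.3979  0.    ]
  tri [ 0.5443 -0.4769  0.0677] [np.float64(0.03673804957554366), np.float64(0.03673804957554379)]
```

View pics/a.png

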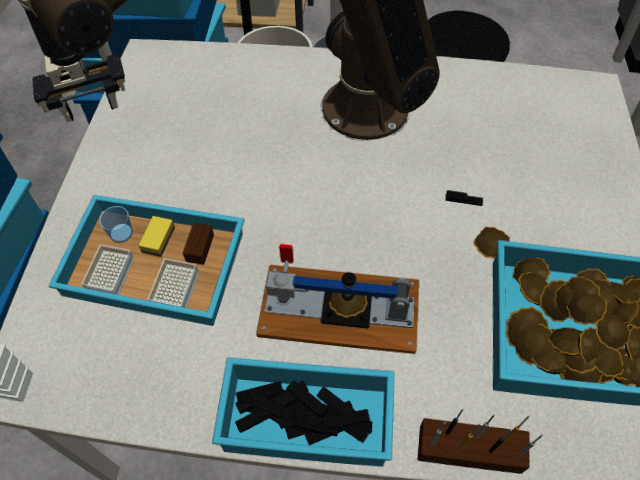

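View pics/b.png

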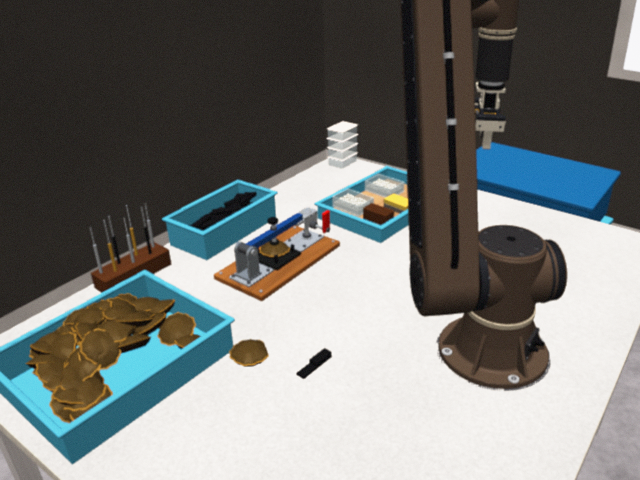

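The scene picture shows the red tab at (286,253) and the bar running from about (295,283) to the hinge at (400,290). In the side picture the tab is at (326,221). So bar −x is roughly world −y, and the latch draws towards world −x. I'm going above the tab with the jaws along world x.

>>> {"op": "move_arm", "data": {"deltas": [[16,31,0,0,0,4.2],[16,31,0,0,0,4.2],[16,31,0,0,0,4.2],[16,31,0,0,0,4.2],[16,31,0,0,0,4.2]], "claw": 150, "squeeze": 45}}

```text
t: 1.32
eef_pos: [0.3829, -0.447, 0.4047]
ee_rot: [-3.141, 0.0, -2.307]
force: [1.7, -0.4, -0.5]
width: 0.06
```

>>> {"op": "move_arm", "data": {"deltas": [[16,31,0,0,0,4.2],[16,31,0,0,0,4.2],[16,31,0,0,0,4.2],[16,31,0,0,0,4.2],[16,31,0,0,0,4.2]]}}

```text
t: 1.73
eef_pos: [0.463, -0.2918, 0.405]
ee_rot: [-3.141, 0.0, -1.94]
force: [0.8, -0.0, -0.3]
width: 0.0366
```

>>> {"op": "move_arm", "data": {"deltas": [[16,31,0,0,0,4.2],[16,31,0,0,0,4.2],[16,31,0,0,0,4.2],[16,31,0,0,0,4.2],[16,31,0,0,0,4.2]]}}

```text
t: 2.15
eef_pos: [0.543, -0.1367, 0.4051]
ee_rot: [-3.141, -0.0, -1.573]
force: [0.6, -0.7, -0.0]
width: 0.0361
```

>>> {"op": "move_arm", "data": {"deltas": [[0,0,-10,0,0,0],[0,0,-10,0,0,0],[0,0,0,0,0,0],[0,0,0,0,0,0],[0,0,0,0,0,0]]}}

```text
t: 2.57
eef_pos: [0.5422, -0.1393, 0.3849]
ee_rot: [3.141, -0.0, -1.579]
force: [0.4, 0.4, -0.1]
width: 0.036
```

```bash
python3 - <<'E'
from h import *
np.set_printoptions(precision=4,suppress=True)
s=arm.get_state();print(s['t'],s['eef_pos'],s['ee_rot'],s['q'],s['force'],s['width'])
ct=camT('wrist');snap('wrist','c.png')
print(ct[1])
for t,z in dict(latch_tab=.104,latch_rod=.07,screw=.067,clamp_bar=.1,ball=.0).items():
    for q in arm.spot_point(t,'wrist')[:2]: print(t,round(q['score'],2),np.round(q['xy']),atz('wrist',q['xy'],z,ct))
for q in arm.masks_of('latch_tab','wrist')[:2]:
    m=q['pixels']; ys,xs=np.nonzero(m);print(q['score'],q['xy'],xs.min(),xs.max(),ys.min(),ys.max())
E
```

```text
2.5667 [ 0.5422 -0.1393  0.3849] [ 3.1414 -0.0003 -1.5787] [ 0.0983  0.1844 -0.2747  0.0003 -1.1119 -0.1064] [ 0.3793  0.4176 -0.0972] 0.03597214779662447
[[-1.     -0.0062 -0.0012  0.5418]
 [ 0.0063 -0.9585 -0.285  -0.2166]
 [ 0.0006 -0.285   0.9585  0.3649]
 [ 0.      0.      0.      1.    ]]
latch_tab 0.97 [318. 242.] [ 0.5457 -0.135   0.104 ]
latch_rod 0.59 [317. 232.] [ 0.5472 -0.1331  0.07  ]
ball 0.58 [255. 215.] [ 0.6122 -0.132   0.    ]
0.86 [316.9, 234.7] 280 332 217 270
```

View pics/c.png

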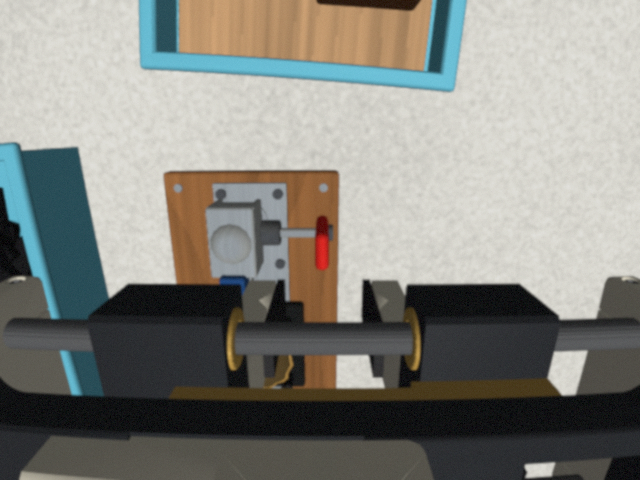

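The wrist picture shows the tab at about (322,243), the rod at (305,232) and the housing at (235,240). The tab is square to the jaws and sits at about x 0.544, y −0.134, which matches the scene estimate. Descending.

>>> {"op": "move_arm", "data": {"deltas": [[0.3,1,-16,0,0,0.1],[0.3,1,-16,0,0,0.1],[0.3,1,-16,0,0,0.1],[0.3,1,-16,0,0,0.1],[0.3,1,-10,0,0,0.1]]}}

```text
t: 3.33
eef_pos: [0.5436, -0.1334, 0.3092]
ee_rot: [3.14, 0.0, -1.569]
force: [0.2, 0.2, -0.0]
width: 0.0362
```

```bash
python3 - <<'E'
from h import *
np.set_printoptions(precision=4,suppress=True)
s=arm.get_state();print(s['t'],s['eef_pos'],s['ee_rot'],s['force'],s['width'])
ct=camT('wrist');snap('wrist','d.png')
for t,z in dict(latch_tab=.104,latch_rod=.07).items():
    for q in arm.spot_point(t,'wrist')[:2]: print(t,round(q['score'],2),np.round(q['xy']),atz('wrist',q['xy'],z,ct))
E
```

```text
3.3333 [ 0.5436 -0.1334  0.3092] [ 3.1401  0.0001 -1.5687] [ 0.2402  0.2081 -0.0283] 0.036201234018059095
latch_tab 0.89 [320. 278.] [ 0.5448 -0.132   0.104 ]
latch_rod 0.75 [315. 257.] [ 0.5484 -0.1319  0.07  ]
```

View pics/d.png

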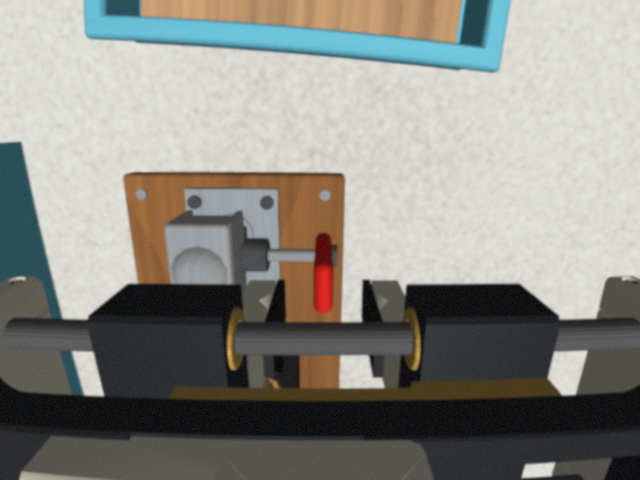

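The tab is at about x 323 px, centred between the pads (285 and 362). Going down and closing.

>>> {"op": "move_arm", "data": {"deltas": [[0,0.3,-12,0,0,0],[0,0.3,-12,0,0,0],[0,0.3,-10,0,0,0],[0,0,-6,0,0,0],[0,0,-3,0,0,0]]}}

```text
t: 3.9
eef_pos: [0.544, -0.1325, 0.2673]
ee_rot: [3.141, -0.0, -1.568]
force: [0.4, 0.5, 0.3]
width: 0.0361
```

>>> {"op": "move_arm", "data": {"deltas": [[0,0,0,0,0,0],[0,0,0,0,0,0],[0,0,0,0,0,0],[0,0,0,0,0,0],[0,0,0,0,0,0]], "claw": 255, "squeeze": 45}}

```text
t: 4.32
eef_pos: [0.5436, -0.1326, 0.268]
ee_rot: [3.141, -0.0, -1.569]
force: [0.7, 0.2, 7.4]
width: 0.0102
```

>>> {"op": "move_arm", "data": {"deltas": [[0,0,0,0,0,0],[0,0,0,0,0,0],[0,0,0,0,0,0],[0,0,0,0,0,0],[0,0,0,0,0,0]]}}

```text
t: 4.73
eef_pos: [0.5437, -0.1326, 0.2681]
ee_rot: [3.141, 0.0, -1.569]
force: [-4.3, -0.0, 6.7]
width: 0.0095
```

Gripped at 9.5 mm. Drawing the latch towards −x.

>>> {"op": "move_arm", "data": {"deltas": [[-2,0,0,0,0,0],[-2,0,0,0,0,0],[-2,0,0,0,0,0],[-2,0,0,0,0,0],[-2,0,0,0,0,0]]}}

```text
t: 5.15
eef_pos: [0.5365, -0.1324, 0.2684]
ee_rot: [-3.135, -0.0, -1.568]
force: [11.3, -2.4, -5.1]
width: 0.0096
```

>>> {"op": "move_arm", "data": {"deltas": [[-1,0,0,0,0,0],[-0.5,0,0,0,0,0],[0,0,0,0,0,0],[0,0,0,0,0,0],[0,0,0,0,0,0]]}}

```text
t: 5.57
eef_pos: [0.5352, -0.1324, 0.2685]
ee_rot: [-3.135, -0.0, -1.568]
force: [9.6, -2.4, -4.4]
width: 0.01
```

```bash
python3 - <<'E'
from h import *
np.set_printoptions(precision=4,suppress=True)
s=arm.get_state();print(s['t'],s['eef_pos'],s['ee_rot'],s['force'],s['moment'],s['width'])
ct=camT('wrist');snap('wrist','e.png')
for t,z in dict(latch_tab=.104,latch_rod=.07).items():
    for q in arm.spot_point(t,'wrist')[:2]: print(t,round(q['score'],2),np.round(q['xy']),atz('wrist',q['xy'],z,ct))
E
```

```text
5.5667 [ 0.5352 -0.1324  0.2685] [-3.1348 -0.0003 -1.5679] [ 9.5916 -2.4159 -4.3767] [-1.0044 -3.0691 -0.4062] 0.00999117661458665
latch_tab 0.6 [321. 309.] [ 0.5374 -0.1336  0.104 ]
latch_rod 0.58 [317. 283.] [ 0.54   -0.1311  0.07  ]
```

View pics/e.png

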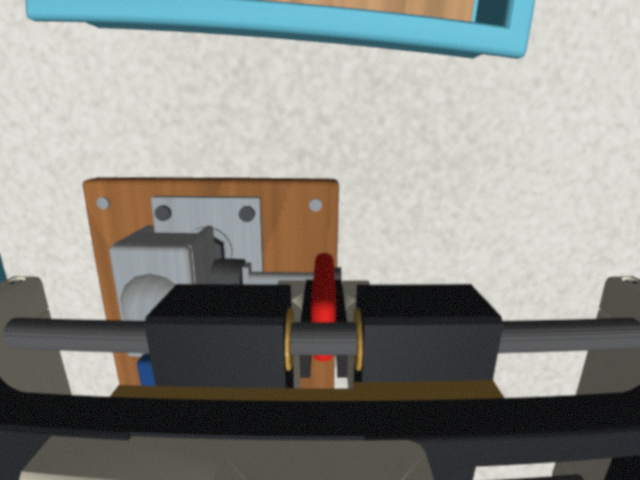

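The latch is only drawn about 7–8 mm because the arm gives a little. Drawing further.

>>> {"op": "move_arm", "data": {"deltas": [[-1,0,0,0,0,0],[-1,0,0,0,0,0],[-1,0,0,0,0,0],[-1,0,0,0,0,0],[-0.5,0,0,0,0,0]]}}

```text
t: 6.13
eef_pos: [0.5312, -0.1323, 0.2688]
ee_rot: [-3.133, -0.0, -1.568]
force: [13.2, -3.2, -5.5]
width: 0.0096
```

>>> {"op": "move_arm", "data": {"deltas": [[0,0,0,0,0,0],[0,0,0,0,0,0],[0,0,0,0,0,0],[0,0,0,0,0,0],[0,0,0,0,0,0]]}}

```text
t: 6.55
eef_pos: [0.5311, -0.1323, 0.2687]
ee_rot: [-3.134, -0.0, -1.568]
force: [13.2, -2.8, -5.1]
width: 0.0097
```

```bash
python3 - <<'E'
from h import *
np.set_printoptions(precision=4,suppress=True)
s=arm.get_state();print(s['t'],s['eef_pos'],s['ee_rot'],s['force'],s['moment'],s['width'])
Rm=R.from_euler('xyz',s['ee_rot']).as_matrix();print('grasp',s['eef_pos']+Rm[:,2]*.1593)
E
```

```text
6.55 [ 0.5311 -0.1323  0.2687] [-3.1336 -0.0004 -1.5675] [13.1563 -2.8077 -5.1009] [-1.0433 -3.5674 -0.369 ] 0.009666970479021993
grasp [ 0.5324 -0.1324  0.1094]
```

The grasp point has moved 11.3 mm and the 13 N fits the spring at about 12 mm, so the latch is clear. Working out the lifting arc.

```bash
python3 - <<'E'
import numpy as np
y0,z0=-.2385,.1687
f=lambda a:np.array([y0*np.cos(a)+z0*np.sin(a),-y0*np.sin(a)+z0*np.cos(a)])*1000
ang=np.cumsum([0,.4,.7,1,1,1]+[1.3]*5+[1.4]*15)
p=[f(np.radians(a)) for a in ang]
for i in range(1,len(ang)): print(round(ang[i],1),np.round(p[i]-p[i-1],1),round(ang[i]-ang[i-1],2))
E
```

```text
0.4 [1.2 1.7] 0.4
1.1 [2.1 2.9] 0.7
2.1 [3.1 4.1] 1.0
3.1 [3.1 4. ] 1.0
4.1 [3.2 4. ] 1.0
5.4 [4.3 5.1] 1.3
6.7 [4.4 5. ] 1.3
8.0 [4.5 4.9] 1.3
9.3 [4.6 4.8] 1.3
10.6 [4.7 4.7] 1.3
12.0 [5.2 4.9] 1.4
13.4 [5.3 4.8] 1.4
14.8 [5.4 4.6] 1.4
16.2 [5.5 4.5] 1.4
17.6 [5.6 4.4] 1.4
19.0 [5.7 4.2] 1.4
20.4 [5.8 4.1] 1.4
21.8 [5.9 4. ] 1.4
23.2 [6.  3.8] 1.4
24.6 [6.1 3.7] 1.4
26.0 [6.2 3.5] 1.4
27.4 [6.3 3.4] 1.4
28.8 [6.4 3.2] 1.4
30.2 [6.5 3. ] 1.4
31.6 [6.5 2.9] 1.4
```

>>> {"op": "move_arm", "data": {"deltas": [[0,1.2,1.7,-0.4,0,0],[0,2.1,2.9,-0.7,0,0],[0,3.1,4.1,-1,0,0],[0,3.1,4,-1,0,0],[0,3.2,4,-1,0,0]]}}

```text
t: 6.97
eef_pos: [0.5311, -0.1195, 0.2857]
ee_rot: [-3.134, -0.073, -1.568]
force: [12.7, -4.5, -4.9]
width: 0.0097
```

>>> {"op": "move_arm", "data": {"deltas": [[0,4.3,5.1,-1.3,0,0],[0,4.4,5,-1.3,0,0],[0,4.5,4.9,-1.3,0,0],[0,4.6,4.8,-1.3,0,0],[0,4.7,4.7,-1.3,0,0]]}}

```text
t: 7.38
eef_pos: [0.5308, -0.0969, 0.3103]
ee_rot: [-3.135, -0.186, -1.568]
force: [13.4, -7.0, -4.7]
width: 0.0097
```

```bash
python3 - <<'E'
from h import *
np.set_printoptions(precision=4,suppress=True)
s=arm.get_state();print(s['t'],s['eef_pos'],s['ee_rot'],s['force'],s['moment'],s['q'],s['width'])
snap('side','f.png',(190,140,390,300),4)
E
```

```text
7.3833 [ 0.5308 -0.0969  0.3103] [-3.1351 -0.1861 -1.5678] [13.3602 -7.0388 -4.7364] [-1.7087 -3.7661  0.3685] [ 0.2449  0.2125 -0.5295  0.2371 -0.8814 -0.3973] 0.009664526839980295
```

View pics/f.png

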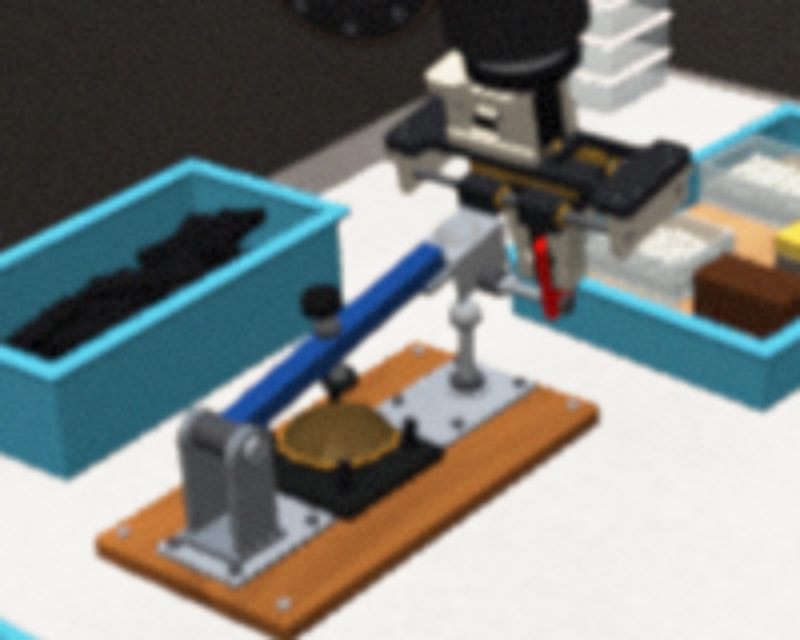

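The side view shows the bar lifted off the ball (ball at about (465,310) in the crop), with the red tab still in the fingers and the oyster in place. Continuing with slightly less y, as the sideways force is growing.

>>> {"op": "move_arm", "data": {"deltas": [[0,4.9,4.9,-1.4,0,0],[0,5,4.8,-1.4,0,0],[0,5.1,4.6,-1.4,0,0],[0,5.2,4.5,-1.4,0,0],[0,5.3,4.4,-1.4,0,0]]}}

```text
t: 7.85
eef_pos: [0.5306, -0.0705, 0.3331]
ee_rot: [-3.135, -0.306, -1.568]
force: [12.0, 1.6, -5.4]
width: 0.01
```

>>> {"op": "move_arm", "data": {"deltas": [[0,5.5,4.2,-1.4,0,0],[0,5.6,4.1,-1.4,0,0],[0,5.7,4,-1.4,0,0],[0,5.8,3.8,-1.4,0,0],[0,5.9,3.7,-1.4,0,0]]}}

```text
t: 8.27
eef_pos: [0.5306, -0.0413, 0.3526]
ee_rot: [-3.135, -0.427, -1.568]
force: [13.5, 3.3, -7.7]
width: 0.0097
```

>>> {"op": "move_arm", "data": {"deltas": [[0,6,3.5,-1.4,0,0],[0,6.1,3.4,-1.4,0,0],[0,6.2,3.2,-1.4,0,0],[0,5,2.4,-1.1,0,0],[0,2.5,1.2,-0.5,0,0]]}}

```text
t: 8.68
eef_pos: [0.5305, -0.0151, 0.3661]
ee_rot: [-3.136, -0.528, -1.567]
force: [12.4, 1.0, -6.7]
width: 0.0097
```

>>> {"op": "move_arm", "data": {"deltas": [[0,0,0,0,0,0],[0,0,0,0,0,0],[0,0,0,0,0,0],[0,0,0,0,0,0],[0,0,0,0,0,0]]}}

```text
t: 9.1
eef_pos: [0.5304, -0.0156, 0.3659]
ee_rot: [-3.136, -0.527, -1.568]
force: [13.1, 2.4, -7.5]
width: 0.0099
```

```bash
python3 - <<'E'
from h import *
np.set_printoptions(precision=4,suppress=True)
s=arm.get_state();print(s['t'],s['eef_pos'],s['ee_rot'],s['force'],s['moment'],s['width'],s['qd'])
Rm=R.from_euler('xyz',s['ee_rot']).as_matrix();g=s['eef_pos']+Rm[:,2]*.1593;print('grasp',g)
# grasp point in bar frame was about (y -.2385, z +.0094) from pin
print('hinge', np.arctan2(g[2]-.1,.106-g[1])-np.arctan2(.0094,.2385), 'tilt',np.arctan2(-Rm[1,2],-Rm[2,2]))
snap('side','g.png',(190,140,390,300),4)
E
```

```text
9.1 [ 0.5304 -0.0156  0.3659] [-3.1363 -0.5265 -1.5676] [13.0589  2.4238 -7.5192] [ 3.7354 -3.2997  1.6981] 0.00993534602247418 [-0.0006  0.0008  0.0009 -0.0011  0.0005 -0.0003]
grasp [ 0.5315 -0.0957  0.2281]
hinge 0.5266715159015308 tilt 0.5264847907124257
```

View pics/g.png

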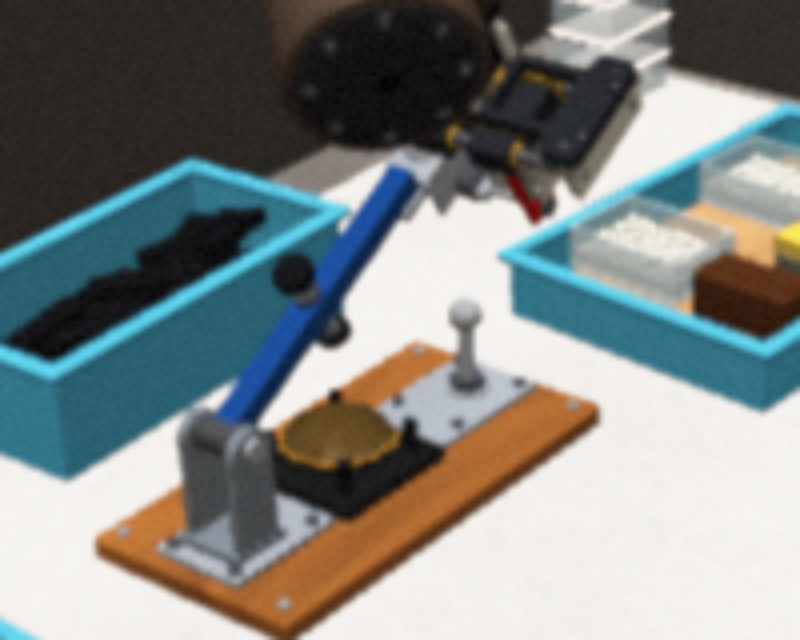

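The bar is raised to about 0.53 rad and still, the ball at (465,315) is free, and the oyster is in its cradle. Handing in.

```bash
python3 -c "
from station import arm
print(arm.job_done())
s=arm.get_state();print(s['t'],s['eef_pos'],s['force'],s['width'])"
```

```text
the job is handed in; nothing more can be done
None
the job is handed in; nothing more can be done
```

The latch is drawn and the bar is off its ball. I handed the job in after 9.1 s with the gripper still holding the bar by its latch tab at about 30°.

- **Latch:** I gripped the red tab and drew it about 11 mm before lifting. The first pull of about 7–8 mm fell short because the arm gave a little, so I drew it further. The 13 N pull matched the spring at about 12 mm.
- **Lift:** I raised the bar slowly along its hinge arc. The sideways force rose to 7 N partway up, and I trimmed the path to bring it down.
- **Last checks:** The hinge angle was about 0.53 rad by both the grasp position and the tool tilt, with the arm at rest and the grip at 9.9 mm on the tab. The last picture shows the ball free and the oyster in its cradle, and none of the things around the clamp that show in it look moved. I didn't measure the oyster or those things by number, and the tumbler, spare oyster and wedge are outside that picture; the arm did not go near them.
- **After hand-in:** No state could be read and no verdict was given, so I could not confirm the final second.

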